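Dry-stack a laminated blank with staggered joints

ROBOT

A 6-joint arm with a two-finger parallel gripper is mounted at the origin on the work surface. World frame = base frame: x ahead of the robot, y to its left, z up, the work surface at z = 0. Lengths are in m, angles in rad, forces in N, time in s.
With the tool pointing down it reaches from about 0.2 to 0.875 m from the base axis. Payload 3.4 kg.
Tool frame: the origin (TCP) lies between the finger pads; the fingertips stand 11 mm ahead of it and the grasp point (between the pads) lies 8 mm behind it (env.tcp_to_tips is the distance from the TCP to the fingertips, in m); z points along the fingers, y is the line along which they close (so a half turn about z gives the same grasp; the last joint's range is limited). The gripper opens to 94 mm and grips with 3 to 60 N. Pads are 16 mm wide; open, the fingers measure 119 mm over their backs; the gripper's body (75 mm by 177 mm) begins 78 mm behind the grasp point.
Start: joints at [1.154, 0.276, 1.505, -0, 1.361, -0.121], TCP at [0.168, 0.55, 0.216] pointing down, gripper open.
Joint ranges: [-2.89, 2.89], [-0.75, 2.08], [0.22, 2.7], [-1.18, 4.32], [0.11, 2.71], [-2.7, 2.7]. Speed limits (rad/s): [2.57, 2.57, 3.14, 3.14, 3.14, 3.14].

INTERFACE

Orientations are given as a 3x3 rotation matrix whose columns are the frame's x, y, z axes.
In Python, from workcell import env gives the robot as it stands.
- The arm moves only by the tool move_arm, never from a script. Its argument "plan" is a list that holds one entry, the list of rows, each a list of 7 numbers: the shift along the tool's x, y, z in units of 30 cm (1.0 is 30 cm), then the turn, a rotation vector about the tool's x, y, z in units of 8 degrees (1.0 is 8 degrees), then the opening, from 0 (shut) to 1 (fully open). In form: [[[x, y, z, rx, ry, rz, claw], ...]]. A call has 1 to 20 rows; each row shifts and turns the commanded pose from where the row before left it, along the tool's axes as they then stand; what a row does not reach is not made up. A row lasts 1/10 s, in which the tool goes at most 50 mm and 8.59 degrees, less where a joint would pass 70% of its speed; a pose out of reach is approached as far as the arm can. A call with a number of a shift or a turn outside -1 to 1 is refused whole. A call with a gripper value outside its range is refused whole. The fingers move at their own pace and stop on an object; "newtons" is the grip in N (left out, the last holds). Time passes only in rows, so rows that do not move let the fingers close. It gives the time, the measured TCP pose, the force, the opening and the grip force at its end, in the units of the state.
- env.observe(): the state, without advancing time (a new reading comes with each control period).
- env.read_camera(name): name is "scene" or "top" or "wrist"; returns a dict with "pixels" (480x640x3 uint8, blue, green, red), "camera_matrix" (3x3 intrinsics, pixels), "dist_coeffs" ([k1, k2, p1, p2, k3] as OpenCV has them; the pictures are not rectified), "view" (4x4, takes a point from world to camera coordinates). Camera axes: x right, y down, z forward; pixel columns grow to the right and rows downward; lengths in m; the calibration is good to about 2 mm. A picture is of the moment at which its call begins. There is no depth.
- env.sign_off(): hands the job in; it is judged then, once.
Trained networks look in a picture, given as the dict that the camera call returned (one of the last four; its "shot" number tells which), for a name from the list of things; names that differ only in an ending like _2 or _b are one class to them, and where a whole thing is asked for, a point or a joint stands for the part that bears it (a point fixed in the world has none). Each returns a list of dicts, best first, with "score" (0 to 1); they miss things now and then, are a little off and sometimes report something else, mostly with a low value. They report only what shows in the picture. A call takes as long as a camera call.
- env.boxes_of(picture, label): "extent" ([left, top, right, bottom] in pixels, round what is visible of it).
- env.silhouettes(picture, label): "region" (480x640 bool, what is visible of it) and "extent" ([left, top, right, bottom] in pixels, round what is visible of it).
- env.landmark_of(picture, label): "location" ([column, row] in pixels: a listed point, or the origin of a listed thing).
The state is a dict: "t": time; "qpos": joint angles; "joint_velocities": joint speeds; "tau": joint torques, N m; "position": TCP position; "eef_rot": TCP orientation; "ft_force": force on the tool from outside, world axes, zero at the start; "ft_torque": the same for the moment, N m; "opening": finger opening in m; "finger_force": force on a finger pad.
Only numpy, scipy, OpenCV 4.12 (cv2) and the standard library are available. Lean on these libraries where they do the work, as an engineer would, in place of code of your own. Each camera call takes 0.05 s, during which the arm holds its last target. There are 200 camera calls.

TASK

Dry-stack the laminated blank on the dark jig, all pieces flat, lengthwise along the jig and centred on its line: first layer the two thick pieces end to end, the long one up against the end stop; second layer the two thin pieces end to end, the short one at the stop end and level with the stop's face, so that the joints are staggered. Close the joints to a small gap (under 15 mm, also at the stop), then lay the long brown caul centred on top of the second layer. Leave the glue bottle and the sanding block where they are.

Things in the scene. Friction and masses are not known exactly. Their poses are not given: they have to be found in the camera images.
- thick_long_mid (a point): point at the middle (half length, half width, half height) of a long thick pale-wood piece (about 150 g), 110 mm long x 45 mm wide x 45 mm high as it lies flat; x along its length, y across its width, z up (either end may lead). Loose; pinch it across its 45 mm width. It starts lying flat, singly, on the bench top, roughly crosswise to the robot's straight-ahead direction.
- thick_short_mid (a point): point at the middle (half length, half width, half height) of a short thick pale-wood piece (about 95 g), 70 mm long x 45 mm wide x 45 mm high as it lies flat; x along its length, y across its width, z up (either end may lead). Loose; pinch it across its 45 mm width. It starts lying flat, singly, on the low brown plywood sheet, roughly pointing away from the robot.
- thin_short_mid (a point): point at the middle (half length, half width, half height) of a short thin pale-wood piece (about 60 g), 70 mm long x 45 mm wide x 28 mm high as it lies flat; x along its length, y across its width, z up (either end may lead). Loose; pinch it across its 45 mm width. It starts lying flat, singly, on the bench top, roughly crosswise to the robot's straight-ahead direction.
- thin_long_mid (a point): point at the middle (half length, half width, half height) of a long thin pale-wood piece (about 95 g), 110 mm long x 45 mm wide x 28 mm high as it lies flat; x along its length, y across its width, z up (either end may lead). Loose; pinch it across its 45 mm width. It starts lying flat, singly, on the low brown plywood sheet, roughly pointing away from the robot.
- caul_mid (a point): point at the middle (half length, half width, half height) of a clamping caul: the longest and flattest bar, of browner wood (about 120 g), 180 mm long x 45 mm wide x 22 mm high as it lies flat; x along its length, y across its width, z up (either end may lead). Loose; pinch it across its 45 mm width. It starts lying flat, singly, on the bench top, roughly crosswise to the robot's straight-ahead direction.
- jig: fixed laminating jig: dark deck 250 mm long (x) x 70 mm wide (y), top 24 mm above the bench, thin pale line along its centre. Origin: centre of its underside; z up. At its +x end, farther from the robot, a pale stop bar crosses it: face at x = +100 mm, 25 mm thick, 14 mm above the deck (lower than the first layer). No side fences. To the robot's left or right, x within 0.35 rad of straight ahead.
- panel: low sheet of brown plywood fixed to the bench, 290 mm (x) x 200 mm (y), 12 mm high, with two of the pieces and the sanding block on it; origin at the centre of its underside. It is on the other side of the robot from the jig. Not part of the stack.
- sanding_block: loose cork sanding block, 36 x 70 x 30 mm high, on the near end of the plywood sheet; origin at the centre of its underside. To be left alone.
- glue: loose white bottle with orange cap, 56 mm across, 150 mm tall, standing at the far side of the bench beyond the pieces; origin at the centre of its base. To be left alone.

How it is judged:
On the way, in this order (a step that is already met when the one before it is completed fails the run):
1. both thick pieces lie in the first layer, the long one at the stop (x of thick_long_mid in the frame of jig between 0.029 and 0.049 m and y of thick_long_mid in the frame of jig between -0.01 and 0.01 m and z of thick_long_mid in the frame of jig between 0.0405 and 0.0525 m and angle between the x axis of each of thick_long_mid, thick_short_mid and the x axis of jig, either way round below 0.15 rad and angle between each of thick_long_mid, thick_short_mid's own z axis and vertical below 0.1 rad and x of thick_short_mid in the frame of jig between -0.077 and -0.038 m and y of thick_short_mid in the frame of jig between -0.01 and 0.01 m and z of thick_short_mid in the frame of jig between 0.0405 and 0.0525 m and horizontal distance between thick_long_mid and thick_short_mid below 0.106 m), for 0.2 s.
2. both thin pieces lie in the second layer on the first, the short one at the stop end (all of step 1 and x of thin_short_mid in the frame of jig between 0.048 and 0.078 m and y of thin_short_mid in the frame of jig between -0.01 and 0.01 m and z of thin_short_mid in the frame of jig between 0.077 and 0.089 m and angle between the x axis of each of thin_short_mid, thin_long_mid and the x axis of jig, either way round below 0.15 rad and angle between each of thin_short_mid, thin_long_mid's own z axis and vertical below 0.1 rad and x of thin_long_mid in the frame of jig between -0.064 and -0.008 m and y of thin_long_mid in the frame of jig between -0.01 and 0.01 m and z of thin_long_mid in the frame of jig between 0.077 and 0.089 m and horizontal distance between thin_short_mid and thin_long_mid below 0.106 m), for 0.2 s.
At the end, for the whole second after the job is handed in: Thick long at the stop, thick short behind; on them thin short with its end 17 mm short to 13 mm past the stop face, thin long behind; gaps under 16 mm; caul on top, its middle 32 mm behind to 36 mm ahead of the jig's. All within 10 mm of the line, 0.15 rad, 6 mm in height; released, at rest (all of step 2 and x of caul_mid in the frame of jig between -0.032 and 0.036 m and y of caul_mid in the frame of jig between -0.01 and 0.01 m and z of caul_mid in the frame of jig between 0.102 and 0.114 m and angle between the x axis of caul_mid and the x axis of jig, either way round below 0.15 rad and angle between caul_mid's own z axis and vertical below 0.1 rad and linear speed of each of thick_long, thick_short, thin_short, thin_long, caul below 0.02 m/s); the robot touches nothing.
It fails at once if the glue bottle is moved more than 30 mm or knocked over (distance of glue from where it was at the start of the episode above 0.03 m or angle between glue's own z axis and vertical above 0.5 rad).
It fails at once if the sanding block is moved more than 30 mm (distance of sanding_block from where it was at the start of the episode above 0.03 m).
It also fails if it takes over 126 s, if anything falls off the work surface, if the arm or the gripper's body presses on something with over 40 N, if the wrist force passes 120 N, or if a joint passes its speed limit or range.

## Working session

There is one attempt and no reset: what is moved stays moved. The work goes in short steps, Python scripts to look and compute and a tool call to move; the robot and the scene stay as the last step left them, time stands still between calls to the robot, and variables do not carry over. Pictures are saved under pics/ and viewed, at most 14 in all, crops included, and the job is handed in when it is done.

Besides the shell and the picture viewer there is one more tool, called as name(argument=value, ...) on one line, values as JSON. move_arm: Moves the arm, as the interface text tells. Its arguments: {"type":"object","properties":{"plan":{"type":"array","items":{"type":"array","items":{"type":"array","items":{"type":"number","minimum":-1,"maximum":1}}}},"newtons":{"type":"number"}},"required":["plan"]}

```bash
ls; mkdir -p pics
python3 - <<'E'
from workcell import env
import cv2, numpy as np
s=env.observe(); print(s['t'],s['position'],s['eef_rot'],s['opening'])
for n in ("top","scene"):
    p=env.read_camera(n); cv2.imwrite(f'pics/{n}0.png',p['pixels']); print(n,p['camera_matrix'],p['dist_coeffs'],np.round(p['view'],3))
    for l in ["thick_long_mid","thick_short_mid","thin_short_mid","thin_long_mid","caul_mid","jig","panel","sanding_block","glue"]:
        print(l,[(np.round(d['location']),round(d['score'],2)) for d in env.landmark_of(p,l)][:3],[(d['extent'],round(d['score'],2)) for d in env.boxes_of(p,l)][:2])
E
```

```text
pics
0.0 [0.16739742 0.54953118 0.2156207 ] [[-9.56576245e-01  2.91481404e-01 -6.91446208e-04]
 [ 2.91482167e-01  9.56574849e-01 -1.64429237e-03]
 [ 1.82139404e-04 -1.77443526e-03 -9.99998409e-01]] 0.09401598209573601
top [[609.45382685   0.         316.9744848 ]
 [  0.         609.45382685 240.47485736]
 [  0.           0.           1.        ]] [-0.06612277  0.          0.          0.          0.        ] [[-2.700e-02 -1.000e+00  1.000e-03  2.500e-02]
 [-9.840e-01  2.600e-02 -1.760e-01  5.770e-01]
 [ 1.760e-01 -6.000e-03 -9.840e-01  1.231e+00]
 [ 0.000e+00  0.000e+00  0.000e+00  1.000e+00]]
thick_long_mid [(array([324., 253.]), 0.87)] [([295.0, 240.4, 347.9, 263.2], 0.74), ([461.3, 230.7, 491.6, 287.1], 0.22)]
thick_short_mid [(array([425., 250.]), 0.59)] [([410.6, 232.2, 440.4, 271.2], 0.91)]
thin_short_mid [(array([314., 308.]), 0.69)] [([297.9, 294.9, 331.8, 321.0], 0.55)]
thin_long_mid [(array([478., 259.]), 0.91)] [([465.1, 233.6, 490.4, 286.7], 0.81)]
caul_mid [(array([325., 203.]), 0.85)] [([281.2, 184.3, 364.3, 217.7], 0.79), ([464.3, 231.4, 490.1, 287.0], 0.42)]
jig [(arra
[... 764 characters left out ...]

thick_short_mid [(array([224., 188.]), 0.75)] [([206.2, 167.4, 240.5, 209.5], 0.7)]
thin_short_mid [(array([359., 195.]), 0.76)] [([339.6, 183.1, 377.3, 208.7], 0.61), ([152.5, 236.1, 201.6, 317.9], 0.3)]
thin_long_mid [(array([183., 175.]), 0.9)] [([158.9, 151.1, 208.2, 197.3], 0.76)]
caul_mid [(array([296., 275.]), 0.68)] [([240.2, 249.6, 348.9, 296.6], 0.76), ([132.3, 137.0, 286.0, 243.0], 0.39)]
jig [(array([481., 270.]), 0.58)] [([456.7, 213.2, 518.5, 331.5], 0.8)]
panel [(array([215., 185.]), 0.91)] [([133.2, 138.2, 285.3, 242.4], 0.59)]
sanding_block [(array([240., 146.]), 0.81), (array([214., 183.]), 0.48)] []
glue [(array([179., 304.]), 0.68)] [([151.1, 238.3, 200.1, 316.6], 0.59)]
```

View pics/top0.png

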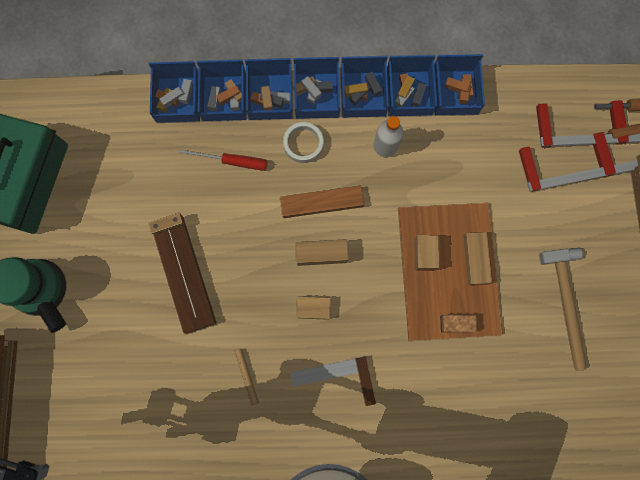

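View pics/scene0.png

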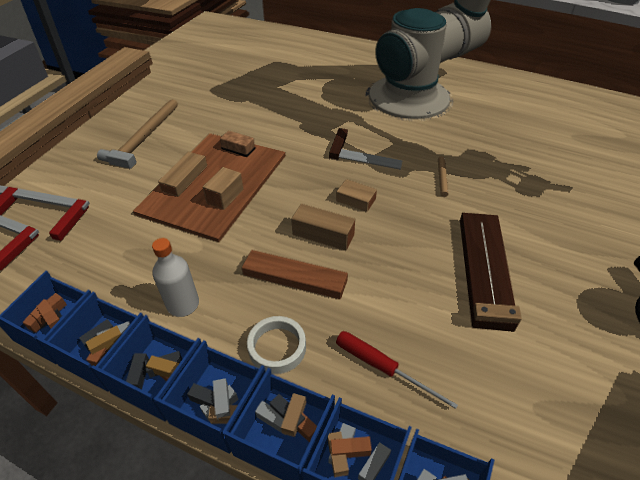

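```bash
cat > h.py <<'E'
from workcell import env
import cv2, numpy as np
from scipy.optimize import minimize
D={'thick_long':(.110,.045,.045),'thick_short':(.070,.045,.045),'thin_short':(.070,.045,.028),'thin_long':(.110,.045,.028),'caul':(.180,.045,.022)}
BOX={k:[((-a/2,a/2),(-b/2,b/2),(0,c))] for k,(a,b,c) in D.items()}
BOX['jig']=[((-.125,.125),(-.035,.035),(0,.024)),((.1,.125),(-.035,.035),(.024,.038))]
BOX['panel']=[((-.145,.145),(-.1,.1),(0,.012))]
def proj(p,P):
    V=p['view']; return cv2.projectPoints(np.asarray(P,float),cv2.Rodrigues(V[:3,:3])[0],V[:3,3],p['camera_matrix'],p['dist_coeffs'])[0][:,0]
def ray(p,uv,z):
    u=cv2.undistortPoints(np.array([[uv]],float),p['camera_matrix'],p['dist_coeffs'])[0,0]
    R=p['view'][:3,:3];c=-R.T@p['view'][:3,3];d=R.T@[u[0],u[1],1]; return c+d*(z-c[2])/d[2]
def mask(p,n,q,z0):
    m=np.zeros((480,640),np.uint8);c,s=np.cos(q[2]),np.sin(q[2])
    for X,Y,Z in BOX[n]:
        P=[(q[0]+c*x-s*y,q[1]+s*x+c*y,z0+z) for x in X for y in Y for z in Z]
        h=cv2.convexHull(proj(p,P).astype(np.float32)); cv2.fillConvexPoly(m,np.round(h*16).astype(np.int32),255,cv2.LINE_AA,4)
    return m/255.
def sil(p,n):
    l=n if n in('jig','panel','glue','sanding_block') else n+'_mid'
    return env.silhouettes(p,l)
def fit(pairs,n,q0,z0):
    # pairs: (picture, mask)
    def f(v):
        q=[q0[0]+v[0]/100,q0[1]+v[1]/100,q0[2]+v[2]/10]; e=0
        for p,S in pairs:
            m=mask(p,n,q,z0); e+=1-np.minimum(m,S).sum()/np.maximum(m,S).sum()
        return e/len(pairs)
    r=minimize(f,[0,0,0],method='Nelder-Mead',options=dict(initial_simplex=[[0,0,0],[1,0,0],[0,1,0],[0,0,2]],xatol=.01,fatol=1e-4))
    v=r.x; return np.array([q0[0]+v[0]/100,q0[1]+v[1]/100,q0[2]+v[2]/10]),r.fun
E
python3 - <<'E'
from h import *
ps=[env.read_camera('top'),env.read_camera('scene')]
seed={'thick_long':((324,253),.022,1.5),'thick_short':((430,250),.035,.05),'thin_short':((314,308),.014,1.5),'thin_long':((478,259),.026,.05),'caul':((325,203),.011,1.7),'jig':((185,274),.02,.25),'panel':((451,271),.01,.05)}
for n,(uv,z,a) in seed.items():
    z0=.012 if n in('thick_short','thin_long') else 0
    xy=ray(ps[0],uv,z)[:2]; M=[]
    for p in ps:
        ss=sil(p,n)
        # nearest candidate to predicted
        pm=mask(p,n,[*xy,a],z0)
        ss=sorted(ss,key=lambda d:-(np.minimum(pm,d['region']).sum()/np.maximum(pm,d['region']).sum()))
        if ss: M.append((p,ss[0]['region'].astype(float)))
    out=[fit([m],n,[*xy,a],z0) for m in M]+[fit(M,n,[*xy,a],z0)]
    print(n,[(np.round(q,4).tolist(),round(e,3)) for q,e in out])
E
```

```text
thick_long [([0.5572, 0.003, 1.6336], np.float64(0.143)), ([0.5572, -0.0017, 1.5805], np.float64(0.111)), ([0.5571, 0.002, 1.6088], np.float64(0.13))]
thick_short [([0.5482, -0.2219, -0.0729], np.float64(0.076)), ([0.5492, -0.2226, 0.0611], np.float64(0.114)), ([0.5487, -0.2217, -0.0252], np.float64(0.103))]
thin_short [([0.4397, 0.021, 1.528], np.float64(0.081)), ([0.4424, 0.0201, 1.526], np.float64(0.079)), ([0.4412, 0.0208, 1.5443], np.float64(0.091))]
thin_long [([0.534, -0.3334, 0.0094], np.float64(0.094)), ([0.5338, -0.3331, 0.0784], np.float64(0.111)), ([0.534, -0.3333, 0.0488], np.float64(0.105))]
caul [([0.6714, -0.0031, 1.6834], np.float64(0.075)), ([0.6728, -0.0043, 1.6655], np.float64(0.138)), ([0.6715, -0.0027, 1.6876], np.float64(0.107))]
jig [([0.5202, 0.2997, 0.3104], np.float64(0.062)), ([0.5184, 0.2995, 0.3065], np.float64(0.063)), ([0.52, 0.2998, 0.3091], np.float64(0.063))]
panel [([0.5127, -0.275, 0.0292], np.float64(0.245)), ([0.5127, -0.275, 0.0292], np.float64(0.245))]
```

```bash
cat >> h.py <<'E'
def plan(x,y,z,yaw):
    s=env.observe();R=s['eef_rot'];p=s['position'];cy=np.arctan2(R[1,0],R[0,0])
    d=(yaw-cy+np.pi/2)%np.pi-np.pi/2
    # turn first, then shift in the turned tool frame (tool pointing down)
    c,si=np.cos(cy+d),np.sin(cy+d);X=np.array([c,si,0]);Y=np.array([si,-c,0])
    v=np.array([x,y,z])-p
    print('t %.1f pos %s yaw %.3f q6 %.2f q1 %.2f open %.4f tilt %s'%(s['t'],np.round(p,4),cy,s['qpos'][5],s['qpos'][0],s['opening'],np.round(R[:2,2],4)))
    print('rz units %.3f (q6 after ~%.2f+dq1); shift units x %.4f y %.4f z %.4f (mm %s)'%(-np.degrees(d)/8,s['qpos'][5]-d,X@v/.3,Y@v/.3,-v[2]/.3,np.round(v*1000)))
E
python3 - <<'E'
from h import *
for n in('top','scene'):
    p=env.read_camera(n);J=mask(p,'jig',[.52,.2998,.309],0)
    hsv=cv2.cvtColor(p['pixels'],cv2.COLOR_BGR2HSV)
    m=(cv2.erode(J,np.ones((9,9)))>.5)&(hsv[...,2]>130)&(hsv[...,1]<90)
    v,u=np.nonzero(m);P=np.array([ray(p,(a,b),.024) for a,b in zip(u,v)])[:,:2]
    l=cv2.fitLine(P.astype(np.float32),cv2.DIST_HUBER,0,1e-4,1e-4).ravel()
    print(n,len(P),np.arctan(l[1]/l[0]),'y at x=.52',l[3]+(.52-l[2])*l[1]/l[0])
    c=p['pixels'].copy()
    for k,q,z in[('jig',[.52,.2998,.309],0),('thick_long',[.557,.002,1.609],0),('thick_short',[.5487,-.2217,-.025],.012),('thin_short',[.441,.0208,1.544],0),('thin_long',[.534,-.333,.049],.012),('caul',[.6715,-.003,1.687],0)]:
        mm=(mask(p,k,q,z)>.5).astype(np.uint8);cv2.drawContours(c,cv2.findContours(mm,0,1)[0],-1,(0,255,0),1)
    cv2.imwrite(f'pics/{n}1.png',cv2.resize(c[170:350,140:520] if n=='top' else c[130:340,120:530],(800,400)))
    if n=='top':print('glue',[ray(p,d['location'],0) for d in env.landmark_of(p,'glue')])
plan(.557,.002,.2,1.609)
E
```

```text
top 54 0.30865374 y at x=.52 0.29954752
glue [array([ 0.79272047, -0.15013776,  0.        ])]
scene 70 0.30954722 y at x=.52 0.29897866
t 2.9 pos [0.1676 0.55   0.2165] yaw 2.846 q6 -0.12 q1 1.15 open 0.0938 tilt [0.0001 0.0001]
rz units 8.858 (q6 after ~1.12+dq1); shift units x -1.8751 y 1.2271 z 0.0550 (mm [ 389. -548.  -16.])
```

View pics/top1.png

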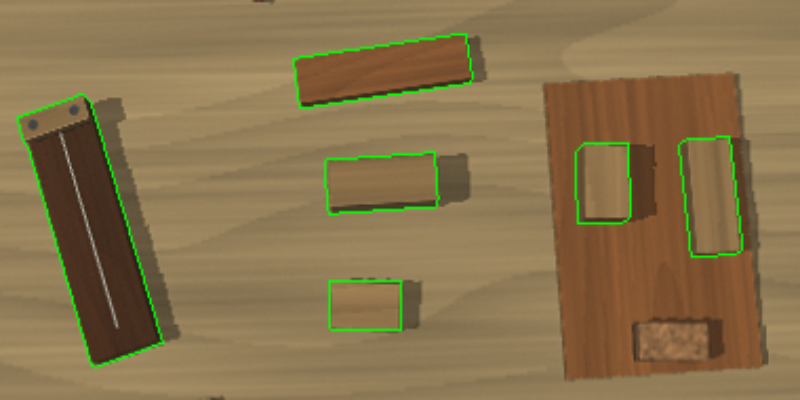

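move_arm(plan=[[[0,0,0,0,0,0.886,0.8],[0,0,0,0,0,0.886,0.8],[0,0,0,0,0,0.886,0.8],[0,0,0,0,0,0.886,0.8],[0,0,0,0,0,0.886,0.8],[0,0,0,0,0,0.886,0.8],[0,0,0,0,0,0.886,0.8],[0,0,0,0,0,0.886,0.8],[0,0,0,0,0,0.886,0.8],[0,0,0,0,0,0.886,0.8]]], newtons=20)

```text
t: 3.85
position: [0.1676, 0.55, 0.2165]
eef_rot: [[-0.033, 0.999, -0.0], [0.999, 0.033, 0.0], [0.0, -0.0, -1.0]]
ft_force: [-0.2, 0.3, 0.1]
opening: 0.0752
finger_force: 0.0
```

move_arm(plan=[[[-0.117,0.0767,0,0,0,0,0.8],[-0.117,0.0767,0,0,0,0,0.8],[-0.117,0.0767,0,0,0,0,0.8],[-0.117,0.0767,0,0,0,0,0.8],[-0.117,0.0767,0,0,0,0,0.8],[-0.117,0.0767,0,0,0,0,0.8],[-0.117,0.0767,0,0,0,0,0.8],[-0.117,0.0767,0,0,0,0,0.8],[-0.117,0.0767,0,0,0,0,0.8],[-0.117,0.0767,0,0,0,0,0.8],[-0.117,0.0767,0,0,0,0,0.8],[-0.117,0.0767,0,0,0,0,0.8],[-0.117,0.0767,0,0,0,0,0.8],[-0.117,0.0767,0,0,0,0,0.8],[-0.117,0.0767,0,0,0,0,0.8],[-0.117,0.0767,0,0,0,0,0.8],[0,0,0,0,0,0,0.8],[0,0,0,0,0,0,0.8]]])

```text
t: 5.65
position: [0.5568, 0.0023, 0.216]
eef_rot: [[-0.036, 0.999, -0.001], [0.999, 0.036, 0.001], [0.001, -0.001, -1.0]]
ft_force: [0.1, -0.2, -0.6]
opening: 0.0749
finger_force: 0.0
```

Run:
```python
from h import *
p=env.read_camera('wrist');c=p['pixels'].copy()
for k,q,z in[('thick_long',[.557,.002,1.609],0)]:
    cv2.drawContours(c,cv2.findContours((mask(p,k,q,z)>.5).astype(np.uint8),0,1)[0],-1,(0,255,0),1)
cv2.imwrite('pics/w1.png',c)
S=sil(p,'thick_long')
for d in S: print(d['score'],d['extent'],fit([(p,d['region'].astype(float))],'thick_long',[.557,.002,1.609],0))
plan(.557,.002,.019,1.609)
```

```text
0.84 [299.5, 166.5, 348.6, 274.9] (array([5.56575533e-01, 3.82477632e-04, 1.59846878e+00]), np.float64(0.06239718425604912))
t 5.8 pos [0.5559 0.0037 0.2163] yaw 1.609 q6 -0.16 q1 -0.12 open 0.0751 tilt [-0.001   0.0008]
rz units 0.002 (q6 after ~-0.16+dq1); shift units x -0.0058 y 0.0033 z 0.6577 (mm [   1.   -2. -197.])
```

View pics/w1.png

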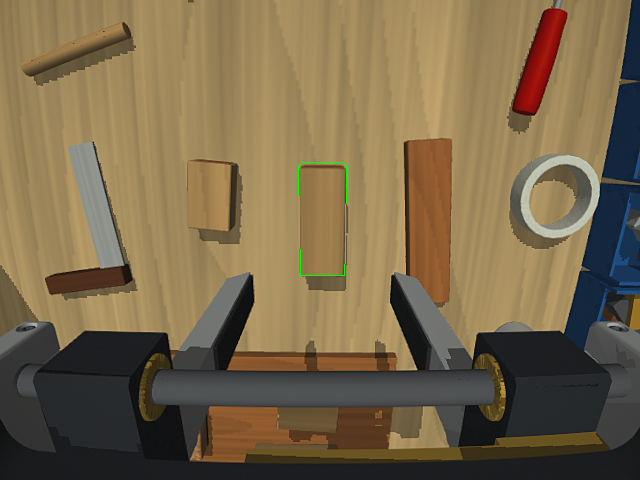

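move_arm(plan=[[[-0.004,0.002,0.11,0,0,0,0.8],[0,0,0.11,0,0,0,0.8],[0,0,0.11,0,0,0,0.8],[0,0,0.11,0,0,0,0.8],[0,0,0.11,0,0,0,0.8],[0,0,0.107,0,0,0,0.8],[0,0,0,0,0,0,0.8],[0,0,0,0,0,0,0],[0,0,0,0,0,0,0],[0,0,0,0,0,0,0],[0,0,0,0,0,0,0],[0,0,0,0,0,0,0],[0,0,-0.05,0,0,0,0],[0,0,-0.1,0,0,0,0],[0,0,-0.1,0,0,0,0],[0,0,-0.1,0,0,0,0],[0,0,-0.1,0,0,0,0],[0,0,0,0,0,0,0]]], newtons=20)

```text
t: 7.55
position: [0.5604, 0.0012, 0.1586]
eef_rot: [[-0.038, 0.999, 0.009], [0.999, 0.038, -0.001], [-0.001, 0.009, -1.0]]
ft_force: [0.6, -0.4, -0.7]
opening: 0.0448
finger_force: 20.0
```

move_arm(plan=[[[0,0,0,0,0,0.776,0],[0,0,0,0,0,0.776,0],[0,0,0,0,0,0.776,0],[0,0,0,0,0,0.776,0],[0,0,0,0,0,0.776,0],[0,0,0,0,0,0.776,0],[0,0,0,0,0,0.776,0],[0,0,0,0,0,0.776,0],[0,0,0,0,0,0.776,0],[0,0,0,0,0,0.776,0],[0,0,0,0,0,0.776,0],[0,0,0,0,0,0.776,0],[0,0,0,0,0,0,0]]])

```text
t: 8.85
position: [0.5566, 0.0017, 0.1528]
eef_rot: [[0.953, 0.304, -0.002], [0.304, -0.953, 0.0], [-0.002, -0.001, -1.0]]
ft_force: [0.4, -0.6, -1.4]
opening: 0.0448
finger_force: 20.0
```

```bash
cat >> h.py <<'E'
JG=(.520,.2993,.309)
def jxy(x,y=0):
    c,s=np.cos(JG[2]),np.sin(JG[2]);return JG[0]+c*x-s*y,JG[1]+s*x+c*y
def injig(q):
    c,s=np.cos(JG[2]),np.sin(JG[2]);d=q[0]-JG[0],q[1]-JG[1];return np.round([c*d[0]+s*d[1],-s*d[0]+c*d[1],(q[2]-JG[2]+np.pi/2)%np.pi-np.pi/2],4)
E
python3 - <<'E'
from h import *
print(jxy(.042)); plan(*jxy(.042),.12,.309)
E
```

```text
(np.float64(0.5600108023967919), np.float64(0.31207245832112496))
t 8.8 pos [0.5566 0.0017 0.1528] yaw 0.309 q6 1.14 q1 -0.12 open 0.0448 tilt [-0.0024  0.0004]
rz units -0.003 (q6 after ~1.14+dq1); shift units x 0.3256 y -0.9822 z 0.1094 (mm [  3. 310. -33.])
```

move_arm(plan=[[[0.0326,-0.0982,0,0,0,0,0],[0.0326,-0.0982,0,0,0,0,0],[0.0326,-0.0982,0,0,0,0,0],[0.0326,-0.0982,0,0,0,0,0],[0.0326,-0.0982,0,0,0,0,0],[0.0326,-0.0982,0,0,0,0,0],[0.0326,-0.0982,0,0,0,0,0],[0.0326,-0.0982,0,0,0,0,0],[0.0326,-0.0982,0,0,0,0,0],[0.0326,-0.0982,0,0,0,0,0],[0,0,0.1,0,0,0,0],[0,0,0,0,0,0,0],[0,0,0,0,0,0,0]]])

```text
t: 10.15
position: [0.5602, 0.3113, 0.1231]
eef_rot: [[0.952, 0.305, -0.003], [0.305, -0.952, -0.002], [-0.003, 0.001, -1.0]]
ft_force: [1.4, 0.4, -1.0]
opening: 0.0451
finger_force: 20.0
```

Run:
```python
from h import *
plan(*jxy(.042),.044,.309)
ps=[env.read_camera('top'),env.read_camera('scene')]
s=env.observe()
for p in ps:
    S=sil(p,'thick_long')
    for d in S[:2]: print(round(d['score'],2),d['extent'],[injig(q)if len(q)==3 else 0 for q in [fit([(p,d['region'].astype(float))],'thick_long',[*jxy(.042),.309],s['position'][2]-.019)[0]]])
```

```text
t 10.2 pos [0.5602 0.3113 0.1231] yaw 0.310 q6 1.66 q1 0.40 open 0.0451 tilt [-0.0031 -0.0016]
rz units 0.005 (q6 after ~1.66+dq1); shift units x 0.0001 y -0.0025 z 0.2637 (mm [ -0.   1. -79.])
0.79 [161.3, 249.7, 183.9, 276.1] [array([ 0.0148, -0.0007,  0.5115])]
0.95 [487.6, 206.3, 531.3, 279.9] [array([ 0.0449,  0.0059, -0.2241])]
```

move_arm(plan=[[[0,-0.002,0.07,0,0,0,0],[0,0,0.07,0,0,0,0],[0,0,0.06,0,0,0,0],[0,0,0.04,0,0,0,0],[0,0,0.023,0,0,0,0],[0,0,0,0,0,0,0],[0,0,0,0,0,0,0]]])

```text
t: 11.05
position: [0.5617, 0.3128, 0.0463]
eef_rot: [[0.953, 0.304, 0.001], [0.304, -0.953, 0.001], [0.002, -0.0, -1.0]]
ft_force: [0.2, 0.2, -0.8]
opening: 0.045
finger_force: 20.0
```

Run:
```python
from h import *
plan(*jxy(.042),.043,.309); print(env.observe()['ft_force'])
```

```text
t 11.1 pos [0.5617 0.3128 0.0463] yaw 0.308 q6 1.66 q1 0.40 open 0.0450 tilt [0.0014 0.0007]
rz units -0.004 (q6 after ~1.66+dq1); shift units x -0.0060 y 0.0006 z 0.0110 (mm [-2. -1. -3.])
[ 0.19546222  0.22661582 -0.79993595]
```

move_arm(plan=[[[0,0,0.008,0,0,0,0],[0,0,0,0,0,0,0],[0,0,0,0,0,0,0.75],[0,0,0,0,0,0,0.75],[0,0,0,0,0,0,0.75],[0,0,-0.07,0,0,0,0.75],[0,0,-0.12,0,0,0,0.75],[0,0,-0.15,0,0,0,0.75],[0,0,-0.15,0,0,0,0.75],[0,0,0,0,0,0,0.75],[0,0,0,0,0,0,0.75]]])

```text
t: 12.15
position: [0.5614, 0.3128, 0.1912]
eef_rot: [[0.953, 0.304, 0.002], [0.304, -0.953, 0.001], [0.002, -0.0, -1.0]]
ft_force: [-0.2, -0.7, -0.6]
opening: 0.0708
finger_force: 0.0
```

Run:
```python
from h import *
plan(.5487,-.222,.2,.02)
```

```text
t 12.2 pos [0.5614 0.3128 0.1912] yaw 0.309 q6 1.66 q1 0.40 open 0.0708 tilt [0.0022 0.001 ]
rz units 2.067 (q6 after ~1.95+dq1); shift units x -0.0779 y 1.7814 z -0.0295 (mm [ -13. -535.    9.])
```

move_arm(plan=[[[0,0,0,0,0,0.689,0.75],[0,0,0,0,0,0.689,0.75],[0,0,0,0,0,0.689,0.75],[-0.0056,0.1272,-0.002,0,0,0,0.75],[-0.0056,0.1272,-0.002,0,0,0,0.75],[-0.0056,0.1272,-0.002,0,0,0,0.75],[-0.0056,0.1272,-0.002,0,0,0,0.75],[-0.0056,0.1272,-0.002,0,0,0,0.75],[-0.0056,0.1272,-0.002,0,0,0,0.75],[-0.0056,0.1272,-0.002,0,0,0,0.75],[-0.0056,0.1272,-0.002,0,0,0,0.75],[-0.0056,0.1272,-0.002,0,0,0,0.75],[-0.0056,0.1272,-0.002,0,0,0,0.75],[-0.0056,0.1272,-0.002,0,0,0,0.75],[-0.0056,0.1272,-0.002,0,0,0,0.75],[-0.0056,0.1272,-0.002,0,0,0,0.75],[-0.0056,0.1272,-0.002,0,0,0,0.75],[0,0,0,0,0,0,0.75]]])

```text
t: 13.95
position: [0.5468, -0.2262, 0.1956]
eef_rot: [[1.0, 0.015, -0.004], [0.015, -1.0, -0.0], [-0.004, 0.0, -1.0]]
ft_force: [-0.1, 0.4, -0.6]
opening: 0.0705
finger_force: 0.0
```

```bash
cat >> h.py <<'E'
def see(cams,n,q0,z0,thr=.2):
    out=[]
    for c in cams:
        p=env.read_camera(c);pm=mask(p,n,q0,z0)
        S=[(np.minimum(pm,d['region']).sum()/np.maximum(pm,d['region']).sum(),d) for d in sil(p,n)]
        S=[x for x in S if x[0]>thr]
        if S:
            d=max(S,key=lambda x:x[0])[1];q,e=fit([(p,d['region'].astype(float))],n,q0,z0)
            print(n,c,'world',np.round(q,4),'jig',injig(q),'err %.3f'%e);out.append(p)
        else: print(n,c,'not seen')
E
python3 - <<'E'
from h import *
see(['top','scene'],'thick_long',[*jxy(.04),.309],.024)
see(['wrist'],'thick_short',[.5487,-.222,.02],.012)
p=env.read_camera('wrist');c=p['pixels'].copy();cv2.drawContours(c,cv2.findContours((mask(p,'thick_short',[.5487,-.222,.02],.012)>.5).astype(np.uint8),0,1)[0],-1,(0,255,0),1);cv2.imwrite('pics/w2.png',c)
p=env.read_camera('top');c=p['pixels'].copy();cv2.drawContours(c,cv2.findContours((mask(p,'thick_long',[*jxy(.0405),.309],.024)>.5).astype(np.uint8),0,1)[0],-1,(0,255,0),1);cv2.imwrite('pics/j2.png',cv2.resize(c[190:350,120:280],(480,480)))
plan(.5487,-.222,.031,.02)
E
```

```text
thick_long top world [0.5593 0.3131 0.3262] jig [0.0416 0.0012 0.0172] err 0.061
thick_long scene world [0.5558 0.3118 0.2545] jig [ 0.0379  0.001  -0.0545] err 0.118
thick_short wrist world [ 0.5493 -0.2229 -0.0439] jig [-0.1309 -0.5064 -0.3529] err 0.067
t 14.3 pos [ 0.5481 -0.2207  0.1983] yaw 0.022 q6 1.05 q1 -0.50 open 0.0705 tilt [-0.0002  0.0005]
rz units 0.011 (q6 after ~1.05+dq1); shift units x 0.0018 y 0.0044 z 0.5578 (mm [   1.   -1. -167.])
```

View pics/w2.png

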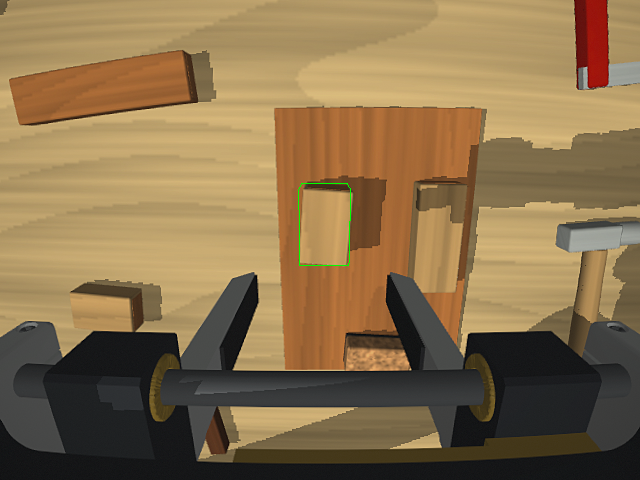

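View pics/j2.png

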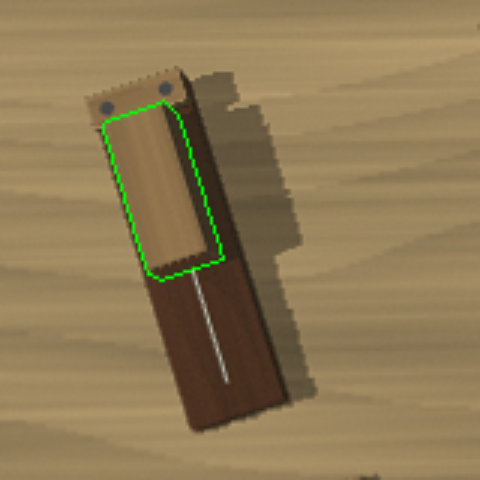

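move_arm(plan=[[[0.003,0.003,0.1,0,0,0.4,0.75],[0,0,0.1,0,0,0,0.75],[0,0,0.1,0,0,0,0.75],[0,0,0.1,0,0,0,0.75],[0,0,0.1,0,0,0,0.75],[0,0,0.057,0,0,0,0.75],[0,0,0,0,0,0,0.75],[0,0,0,0,0,0,0],[0,0,0,0,0,0,0],[0,0,0,0,0,0,0],[0,0,0,0,0,0,0],[0,0,0,0,0,0,0],[0,0,-0.05,0,0,0,0],[0,0,-0.1,0,0,0,0],[0,0,-0.1,0,0,0,0],[0,0,-0.1,0,0,0,0],[0,0,-0.1,0,0,0,0],[0,0,0,0,0,0,0]]])

```text
t: 16.15
position: [0.5515, -0.2242, 0.1707]
eef_rot: [[0.999, -0.036, 0.008], [-0.036, -0.999, -0.004], [0.008, 0.004, -1.0]]
ft_force: [0.5, 0.1, -0.8]
opening: 0.0448
finger_force: 20.0
```

Run:
```python
from h import *
plan(*jxy(-.056),.18,.309)
```

```text
t 16.1 pos [ 0.5515 -0.2242  0.1707] yaw -0.036 q6 1.10 q1 -0.50 open 0.0448 tilt [ 0.0079 -0.0042]
rz units -2.471 (q6 after ~0.76+dq1); shift units x 0.2441 y -1.6943 z -0.0310 (mm [-85. 506.   9.])
```

move_arm(plan=[[[0,0,0,0,0,-0.618,0],[0,0,0,0,0,-0.618,0],[0,0,0,0,0,-0.618,0],[0,0,0,0,0,-0.618,0],[0.0188,-0.1303,0,0,0,0,0],[0.0188,-0.1303,0,0,0,0,0],[0.0188,-0.1303,0,0,0,0,0],[0.0188,-0.1303,0,0,0,0,0],[0.0188,-0.1303,0,0,0,0,0],[0.0188,-0.1303,0,0,0,0,0],[0.0188,-0.1303,0,0,0,0,0],[0.0188,-0.1303,0,0,0,0,0],[0.0188,-0.1303,0,0,0,0,0],[0.0188,-0.1303,0,0,0,0,0],[0.0188,-0.1303,0,0,0,0,0],[0.0188,-0.1303,0,0,0,0,0],[0.0188,-0.1303,0,0,0,0,0],[0,0,0.1,0,0,0,0],[0,0,0,0,0,0,0],[0,0,0,0,0,0,0]]])

```text
t: 18.15
position: [0.4631, 0.2827, 0.135]
eef_rot: [[0.953, 0.304, -0.003], [0.304, -0.953, -0.002], [-0.004, 0.001, -1.0]]
ft_force: [-0.3, 0.5, 0.4]
opening: 0.0449
finger_force: 20.0
```

Run:
```python
from h import *
plan(*jxy(-.0555),.043,.309)
p=env.read_camera('wrist');cv2.imwrite('pics/w3.png',p['pixels'])
plan(*jxy(-.0555),.043,.309)
```

```text
t 18.1 pos [0.4631 0.2827 0.135 ] yaw 0.309 q6 1.68 q1 0.42 open 0.0449 tilt [-0.0033 -0.0018]
rz units 0.002 (q6 after ~1.68+dq1); shift units x 0.0126 y 0.0051 z 0.3068 (mm [  4.  -0. -92.])
t 18.2 pos [0.4641 0.2828 0.136 ] yaw 0.309 q6 1.68 q1 0.42 open 0.0447 tilt [-0.0011 -0.0007]
rz units -0.003 (q6 after ~1.68+dq1); shift units x 0.0093 y 0.0042 z 0.3101 (mm [  3.  -0. -93.])
```

View pics/w3.png

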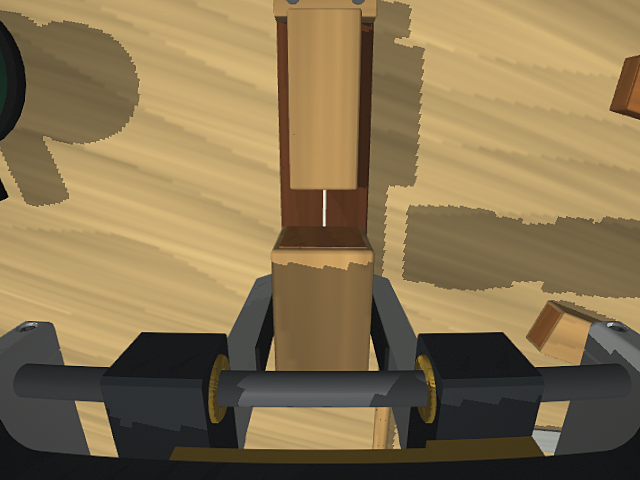

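Run:
```python
from h import *
p=env.read_camera('wrist');z=env.observe()['position'][2]
f=injig([*ray(p,(322,249),z-.019+.045)[:2],.309]);b=injig([*ray(p,(322,188),.069)[:2],.309]);fs=injig([*ray(p,(325,9),.069)[:2],.309])
print('front of held',f,'back of long',b,'front of long',fs)
plan(*jxy(-.0555),.043,.309)
```

```text
front of held [-0.0233  0.0014  0.    ] back of long [-0.0109  0.0014  0.    ] front of long [ 0.0967 -0.0004  0.    ]
t 18.2 pos [0.4647 0.2829 0.1367] yaw 0.308 q6 1.68 q1 0.42 open 0.0448 tilt [0.0004 0.    ]
rz units -0.006 (q6 after ~1.68+dq1); shift units x 0.0073 y 0.0039 z 0.3123 (mm [  2.  -0. -94.])
```

move_arm(plan=[[[0.023,0.003,0.07,0,0,0,0],[0,0,0.07,0,0,0,0],[0,0,0.07,0,0,0,0],[0,0,0.05,0,0,0,0],[0,0,0.03,0,0,0,0],[0,0,0.015,0,0,0,0],[0,0,0.004,0,0,0,0],[0,0,0,0,0,0,0],[0,0,0,0,0,0,0],[0,0,0,0,0,0,0.75],[0,0,0,0,0,0,0.75],[0,0,0,0,0,0,0.75],[0,0,-0.07,0,0,0,0.75],[0,0,-0.12,0,0,0,0.75],[0,0,-0.15,0,0,0,0.75],[0,0,-0.15,0,0,0,0.75],[0,0,0,0,0,0,0.75],[0,0,0,0,0,0,0.75]]])

```text
t: 20.05
position: [0.4715, 0.285, 0.1917]
eef_rot: [[0.953, 0.304, 0.002], [0.304, -0.953, 0.001], [0.003, -0.0, -1.0]]
ft_force: [0.4, -0.4, -1.1]
opening: 0.0704
finger_force: 0.0
```

Run:
```python
from h import *
plan(.4412,.0205,.2,1.53)
```

```text
t 20.1 pos [0.4715 0.285  0.1917] yaw 0.309 q6 1.68 q1 0.42 open 0.0704 tilt [0.0023 0.0011]
rz units -8.742 (q6 after ~0.46+dq1); shift units x -0.8851 y -0.0648 z -0.0278 (mm [ -30. -265.    8.])
```

move_arm(plan=[[[0,0,0,0,0,-0.874,0.75],[0,0,0,0,0,-0.874,0.75],[0,0,0,0,0,-0.874,0.75],[0,0,0,0,0,-0.874,0.75],[0,0,0,0,0,-0.874,0.75],[0,0,0,0,0,-0.874,0.75],[0,0,0,0,0,-0.874,0.75],[0,0,0,0,0,-0.874,0.75],[0,0,0,0,0,-0.874,0.75],[0,0,0,0,0,-0.874,0.75],[-0.1106,-0.0081,0,0,0,0,0.75],[-0.1106,-0.0081,0,0,0,0,0.75],[-0.1106,-0.0081,0,0,0,0,0.75],[-0.1106,-0.0081,0,0,0,0,0.75],[-0.1106,-0.0081,0,0,0,0,0.75],[-0.1106,-0.0081,0,0,0,0,0.75],[-0.1106,-0.0081,0,0,0,0,0.75],[-0.1106,-0.0081,0,0,0,0,0.75],[0,0,0,0,0,0,0.75],[0,0,0,0,0,0,0.75]]])

```text
t: 22.05
position: [0.4396, 0.0202, 0.1891]
eef_rot: [[0.043, 0.999, -0.003], [0.999, -0.043, 0.001], [0.001, -0.003, -1.0]]
ft_force: [-0.2, -0.0, -0.5]
opening: 0.0705
finger_force: 0.0
```

Run:
```python
from h import *
see(['top','scene'],'thick_long',[*jxy(.041),.309],.024)
see(['top','scene'],'thick_short',[*jxy(-.053),.309],.024)
see(['wrist'],'thin_short',[.4412,.0205,1.53],0)
p=env.read_camera('top');c=cv2.resize(p['pixels'][190:350,120:280],(480,480));w=env.read_camera('wrist')
cc=w['pixels'].copy();cv2.drawContours(cc,cv2.findContours((mask(w,'thin_short',[.4412,.0205,1.53],0)>.5).astype(np.uint8),0,1)[0],-1,(0,255,0),1)
cv2.imwrite('pics/j3.png',np.hstack([c[:400],cc[:400,160:480]]))
plan(.4412,.0205,.015,1.53)
```

```text
thick_long top world [0.561  0.3135 0.3364] jig [0.0434 0.001  0.0274] err 0.110
thick_long scene world [0.5559 0.3122 0.268 ] jig [ 0.0381  0.0014 -0.041 ] err 0.107
thick_short top world [0.4688 0.285  0.2855] jig [-0.0531  0.002  -0.0235] err 0.085
thick_short scene world [0.461  0.2822 0.1899] jig [-0.0614  0.0017 -0.1191] err 0.330
thin_short wrist world [0.4397 0.0206 1.498 ] jig [-0.1613 -0.2411  1.189 ] err 0.085
t 22.6 pos [0.4407 0.0206 0.1907] yaw 1.530 q6 -0.07 q1 -0.11 open 0.0702 tilt [0.0001 0.0001]
rz units 0.000 (q6 after ~-0.07+dq1); shift units x -0.0001 y 0.0015 z 0.5857 (mm [   0.   -0. -176.])
```

View pics/j3.png

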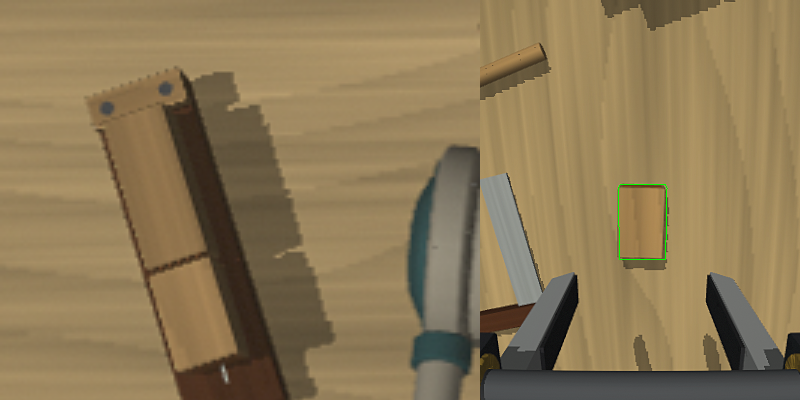

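move_arm(plan=[[[0,0,0.11,0,0,0.1,0.75],[0,0,0.11,0,0,0,0.75],[0,0,0.11,0,0,0,0.75],[0,0,0.11,0,0,0,0.75],[0,0,0.09,0,0,0,0.75],[0,0,0.053,0,0,0,0.75],[0,0,0,0,0,0,0.75],[0,0,0,0,0,0,0],[0,0,0,0,0,0,0],[0,0,0,0,0,0,0],[0,0,0,0,0,0,0],[0,0,0,0,0,0,0],[0,0,-0.05,0,0,0,0],[0,0,-0.12,0,0,0,0],[0,0,-0.12,0,0,0,0],[0,0,-0.12,0,0,0,0],[0,0,-0.12,0,0,0,0],[0,0,0,0,0,0,0],[0,0,0,0,0,0,0]]])

```text
t: 24.55
position: [0.4408, 0.0203, 0.1752]
eef_rot: [[0.055, 0.998, 0.002], [0.998, -0.055, -0.0], [-0.0, 0.002, -1.0]]
ft_force: [-0.4, -1.1, -1.2]
opening: 0.0448
finger_force: 20.0
```

Run:
```python
from h import *
plan(*jxy(.062,-.0005),.17,.309)
```

```text
t 24.6 pos [0.4408 0.0203 0.1752] yaw 1.516 q6 -0.06 q1 -0.11 open 0.0448 tilt [ 0.0016 -0.0001]
rz units 8.642 (q6 after ~1.15+dq1); shift units x 0.7410 y -0.8039 z 0.0173 (mm [138. 297.  -5.])
```

move_arm(plan=[[[0,0,0,0,0,0.864,0],[0,0,0,0,0,0.864,0],[0,0,0,0,0,0.864,0],[0,0,0,0,0,0.864,0],[0,0,0,0,0,0.864,0],[0,0,0,0,0,0.864,0],[0,0,0,0,0,0.864,0],[0,0,0,0,0,0.864,0],[0,0,0,0,0,0.864,0],[0,0,0,0,0,0.864,0],[0.0823,-0.0893,0,0,0,0,0],[0.0823,-0.0893,0,0,0,0,0],[0.0823,-0.0893,0,0,0,0,0],[0.0823,-0.0893,0,0,0,0,0],[0.0823,-0.0893,0,0,0,0,0],[0.0823,-0.0893,0,0,0,0,0],[0.0823,-0.0893,0,0,0,0,0],[0.0823,-0.0893,0,0,0,0,0],[0.0823,-0.0893,0,0,0,0,0],[0,0,0,0,0,0,0]]])

```text
t: 26.55
position: [0.5794, 0.3212, 0.1711]
eef_rot: [[0.952, 0.307, -0.003], [0.307, -0.952, 0.001], [-0.003, -0.002, -1.0]]
ft_force: [-0.1, -1.0, 0.2]
opening: 0.0449
finger_force: 20.0
```

Run:
```python
from h import *
p=env.read_camera('wrist');p=env.read_camera('wrist');p=env.read_camera('wrist');cv2.imwrite('pics/w4.png',p['pixels'])
plan(*jxy(.062,-.0005),.085,.309)
```

```text
t 26.7 pos [0.5776 0.3167 0.1725] yaw 0.310 q6 1.66 q1 0.40 open 0.0445 tilt [-0.0042 -0.0024]
rz units 0.004 (q6 after ~1.66+dq1); shift units x 0.0060 y -0.0014 z 0.2915 (mm [  2.   1. -87.])
```

View pics/w4.png

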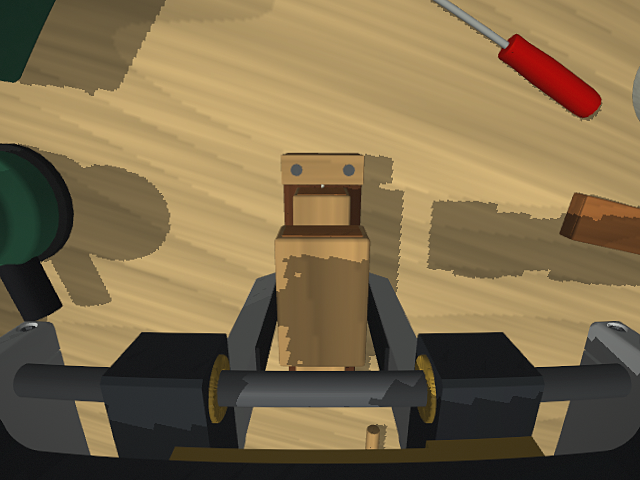

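Run:
```python
from h import *
p=env.read_camera('wrist');z=env.observe()['position'][2]
for k,uv,h in[('held front',(322,238),z+.013),('long front',(322,194),.069),('stop face',(322,184),.038),('stop back',(322,154),.038)]:print(k,injig([*ray(p,uv,h)[:2],.309])[:2])
plan(*jxy(.062,-.0005),.085,.309)
```

```text
held front [ 0.0963 -0.0007]
long front [ 0.0976 -0.0009]
stop face [ 0.1012 -0.0009]
stop back [ 0.1262 -0.0008]
t 26.8 pos [0.5778 0.3164 0.1732] yaw 0.309 q6 1.66 q1 0.40 open 0.0446 tilt [-0.0032 -0.0018]
rz units -0.001 (q6 after ~1.66+dq1); shift units x 0.0058 y -0.0025 z 0.2939 (mm [  1.   1. -88.])
```

move_arm(plan=[[[0.007,-0.002,0.07,0,0,0,0],[0,0,0.07,0,0,0,0],[0,0,0.07,0,0,0,0],[0,0,0.05,0,0,0,0],[0,0,0.025,0,0,0,0],[0,0,0.007,0,0,0,0],[0,0,0,0,0,0,0],[0,0,0,0,0,0,0]]])

```text
t: 27.55
position: [0.5814, 0.3188, 0.0883]
eef_rot: [[0.953, 0.304, 0.002], [0.304, -0.953, 0.001], [0.002, -0.0, -1.0]]
ft_force: [-0.1, 0.0, -0.9]
opening: 0.0446
finger_force: 20.0
```

Run:
```python
from h import *
plan(*jxy(.063,0),.085,.309);print(env.observe()['ft_force'])
```

```text
t 27.6 pos [0.5814 0.3188 0.0883] yaw 0.309 q6 1.66 q1 0.40 open 0.0446 tilt [0.0017 0.0008]
rz units -0.001 (q6 after ~1.66+dq1); shift units x -0.0049 y -0.0002 z 0.0109 (mm [-1. -0. -3.])
[-0.10215392  0.01968283 -0.93235657]
```

move_arm(plan=[[[0,0,0.008,0,0,0,0],[0,0,0,0,0,0,0],[0,0,0,0,0,0,0.75],[0,0,0,0,0,0,0.75],[0,0,0,0,0,0,0.75],[0,0,-0.06,0,0,0,0.75],[0,0,-0.1,0,0,0,0.75],[0,0,-0.12,0,0,0,0.75],[0,0,-0.12,0,0,0,0.75],[0,0,0,0,0,0,0.75],[0,0,0,0,0,0,0.75]]])

```text
t: 28.65
position: [0.581, 0.3189, 0.2055]
eef_rot: [[0.953, 0.304, 0.001], [0.304, -0.953, 0.001], [0.002, -0.0, -1.0]]
ft_force: [0.0, -0.1, 0.9]
opening: 0.0707
finger_force: 0.0
```

Run:
```python
from h import *
plan(.534,-.3333,.2,.05)
```

```text
t 28.6 pos [0.581  0.3189 0.2055] yaw 0.309 q6 1.66 q1 0.40 open 0.0707 tilt [0.0014 0.0007]
rz units 1.857 (q6 after ~1.92+dq1); shift units x -0.2651 y 2.1635 z 0.0183 (mm [ -47. -652.   -5.])
```

move_arm(plan=[[[0,0,0,0,0,0.619,0.75],[0,0,0,0,0,0.619,0.75],[0,0,0,0,0,0.619,0.75],[-0.0166,0.1352,0,0,0,0,0.75],[-0.0166,0.1352,0,0,0,0,0.75],[-0.0166,0.1352,0,0,0,0,0.75],[-0.0166,0.1352,0,0,0,0,0.75],[-0.0166,0.1352,0,0,0,0,0.75],[-0.0166,0.1352,0,0,0,0,0.75],[-0.0166,0.1352,0,0,0,0,0.75],[-0.0166,0.1352,0,0,0,0,0.75],[-0.0166,0.1352,0,0,0,0,0.75],[-0.0166,0.1352,0,0,0,0,0.75],[-0.0166,0.1352,0,0,0,0,0.75],[-0.0166,0.1352,0,0,0,0,0.75],[-0.0166,0.1352,0,0,0,0,0.75],[-0.0166,0.1352,0,0,0,0,0.75],[-0.0166,0.1352,0,0,0,0,0.75],[-0.0166,0.1352,0,0,0,0,0.75],[0,0,0,0,0,0,0.75]]])

```text
t: 30.65
position: [0.5321, -0.3379, 0.2017]
eef_rot: [[0.999, 0.045, -0.004], [0.045, -0.999, -0.0], [-0.004, -0.0, -1.0]]
ft_force: [0.6, 0.3, -0.4]
opening: 0.0705
finger_force: 0.0
```

Run:
```python
from h import *
see(['top'],'thick_long',[*jxy(.041),.309],.024)
see(['top','scene'],'thin_short',[*jxy(.063),.309],.069)
see(['wrist'],'thin_long',[.534,-.3333,.05],.012)
p=env.read_camera('top');c=cv2.resize(p['pixels'][190:350,120:280],(480,480));w=env.read_camera('wrist')
cc=w['pixels'].copy();cv2.drawContours(cc,cv2.findContours((mask(w,'thin_long',[.534,-.3333,.05],.012)>.5).astype(np.uint8),0,1)[0],-1,(0,255,0),1)
cv2.imwrite('pics/j4.png',np.hstack([c[:400],cc[:400,160:480]]))
plan(.534,-.3333,.028,.05)
```

```text
thick_long top world [0.5613 0.313  0.3283] jig [0.0435 0.0005 0.0193] err 0.591
thin_short top world [0.5812 0.32   0.3427] jig [0.0646 0.0011 0.0337] err 0.091
thin_short scene world [0.5801 0.3186 0.2621] jig [ 0.0631  0.0001 -0.0469] err 0.107
thin_long wrist world [ 0.5343 -0.3333  0.0277] jig [-0.1788 -0.607  -0.2813] err 0.072
t 31.1 pos [ 0.5339 -0.3323  0.205 ] yaw 0.051 q6 0.85 q1 -0.67 open 0.0704 tilt [0.0003 0.    ]
rz units 0.009 (q6 after ~0.85+dq1); shift units x 0.0002 y 0.0032 z 0.5899 (mm [   0.   -1. -177.])
```

View pics/j4.png

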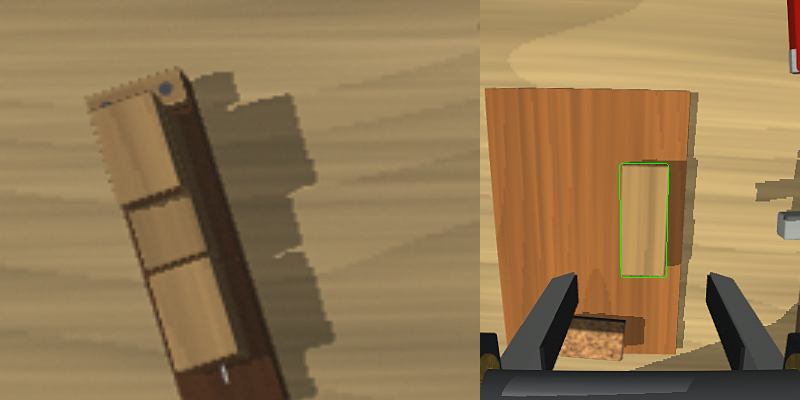

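move_arm(plan=[[[0,0.003,0.11,0,0,0.1,0.75],[0,0,0.11,0,0,0,0.75],[0,0,0.11,0,0,0,0.75],[0,0,0.11,0,0,0,0.75],[0,0,0.09,0,0,0,0.75],[0,0,0.058,0,0,0,0.75],[0,0,0,0,0,0,0.75],[0,0,0,0,0,0,0],[0,0,0,0,0,0,0],[0,0,0,0,0,0,0],[0,0,0,0,0,0,0],[0,0,0,0,0,0,0],[0,0,-0.05,0,0,0,0],[0,0,-0.12,0,0,0,0],[0,0,-0.12,0,0,0,0],[0,0,-0.12,0,0,0,0],[0,0,-0.1,0,0,0,0],[0,0,0,0,0,0,0],[0,0,0,0,0,0,0]]])

```text
t: 33.05
position: [0.5334, -0.3341, 0.1812]
eef_rot: [[0.999, 0.036, 0.0], [0.036, -0.999, -0.0], [0.0, 0.0, -1.0]]
ft_force: [-0.6, 0.2, -1.5]
opening: 0.0448
finger_force: 20.0
```

Run:
```python
from h import *
plan(*jxy(-.036,0),.18,.309)
```

```text
t 33.0 pos [ 0.5334 -0.3341  0.1812] yaw 0.036 q6 0.86 q1 -0.67 open 0.0448 tilt [ 0.0001 -0.0001]
rz units -1.955 (q6 after ~0.59+dq1); shift units x 0.4794 y -2.0248 z 0.0039 (mm [-48. 622.  -1.])
```

move_arm(plan=[[[0,0,0,0,0,-0.652,0],[0,0,0,0,0,-0.652,0],[0,0,0,0,0,-0.652,0],[0.032,-0.135,0,0,0,0,0],[0.032,-0.135,0,0,0,0,0],[0.032,-0.135,0,0,0,0,0],[0.032,-0.135,0,0,0,0,0],[0.032,-0.135,0,0,0,0,0],[0.032,-0.135,0,0,0,0,0],[0.032,-0.135,0,0,0,0,0],[0.032,-0.135,0,0,0,0,0],[0.032,-0.135,0,0,0,0,0],[0.032,-0.135,0,0,0,0,0],[0.032,-0.135,0,0,0,0,0],[0.032,-0.135,0,0,0,0,0],[0.032,-0.135,0,0,0,0,0],[0.032,-0.135,0,0,0,0,0],[0.032,-0.135,0,0,0,0,0],[0,0,0,0,0,0,0],[0,0,0,0,0,0,0]]])

```text
t: 35.05
position: [0.4845, 0.2882, 0.1789]
eef_rot: [[0.952, 0.306, -0.004], [0.306, -0.952, -0.003], [-0.005, 0.001, -1.0]]
ft_force: [-1.2, -1.0, -0.7]
opening: 0.0447
finger_force: 20.0
```

Run:
```python
from h import *
for _ in range(3): p=env.read_camera('wrist')
cv2.imwrite('pics/w5.png',p['pixels']);z=env.observe()['position'][2]
for r in range(170,260,10): print(r,'held',injig([*ray(p,(322,r),z+.012)[:2],.309])[:2],'thin_short top',injig([*ray(p,(322,r),.097)[:2],.309])[:2])
plan(*jxy(-.036,0),.085,.309)
```

```text
170 held [ 0.0294 -0.001 ] thin_short top [ 0.0208 -0.0012]
180 held [ 0.0251 -0.001 ] thin_short top [ 0.0138 -0.0012]
190 held [ 0.0208 -0.001 ] thin_short top [ 0.0068 -0.0012]
200 held [ 0.0163 -0.001 ] thin_short top [-0.0004 -0.0012]
210 held [ 0.0118 -0.001 ] thin_short top [-0.0076 -0.0012]
220 held [ 0.0073 -0.001 ] thin_short top [-0.015  -0.0012]
230 held [ 0.0027 -0.001 ] thin_short top [-0.0224 -0.0012]
240 held [-0.002 -0.001] thin_short top [-0.03   -0.0012]
250 held [-0.0068 -0.001 ] thin_short top [-0.0378 -0.0012]
t 35.2 pos [0.4856 0.2868 0.1803] yaw 0.308 q6 1.67 q1 0.41 open 0.0450 tilt [-0.002  -0.0015]
rz units -0.008 (q6 after ~1.67+dq1); shift units x 0.0018 y -0.0049 z 0.3176 (mm [  0.   2. -95.])
```

View pics/w5.png

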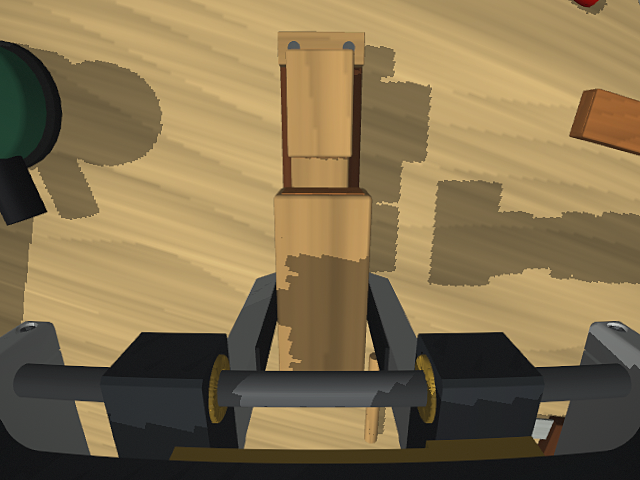

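move_arm(plan=[[[0.023,-0.004,0.07,0,0,0,0],[0,0,0.07,0,0,0,0],[0,0,0.07,0,0,0,0],[0,0,0.06,0,0,0,0],[0,0,0.03,0,0,0,0],[0,0,0.011,0,0,0,0],[0,0,0,0,0,0,0],[0,0,0,0,0,0,0]]])

```text
t: 36.0
position: [0.493, 0.2916, 0.089]
eef_rot: [[0.953, 0.304, 0.002], [0.304, -0.953, 0.001], [0.002, -0.0, -1.0]]
ft_force: [0.1, 0.8, -1.5]
opening: 0.0448
finger_force: 20.0
```

Run:
```python
from h import *
plan(*jxy(-.029,0),.085,.309);print(env.observe()['ft_force'])
```

```text
t 36.0 pos [0.493  0.2916 0.089 ] yaw 0.309 q6 1.67 q1 0.41 open 0.0448 tilt [0.0016 0.0008]
rz units -0.003 (q6 after ~1.67+dq1); shift units x -0.0032 y 0.0028 z 0.0132 (mm [-1. -1. -4.])
[ 0.06116879  0.81346584 -1.48059128]
```

move_arm(plan=[[[0,0,0.01,0,0,0,0],[0,0,0,0,0,0,0],[0,0,0,0,0,0,0.75],[0,0,0,0,0,0,0.75],[0,0,0,0,0,0,0.75],[0,0,-0.06,0,0,0,0.75],[0,0,-0.1,0,0,0,0.75],[0,0,-0.12,0,0,0,0.75],[0,0,-0.12,0,0,0,0.75],[0,0,0,0,0,0,0.75],[0,0,0,0,0,0,0.75]]])

```text
t: 37.1
position: [0.4924, 0.2917, 0.2056]
eef_rot: [[0.953, 0.304, 0.001], [0.304, -0.953, 0.001], [0.001, -0.0, -1.0]]
ft_force: [0.0, -0.5, -1.3]
opening: 0.0704
finger_force: 0.0
```

Run:
```python
from h import *
plan(.672,-.003,.2,1.683)
```

```text
t 37.1 pos [0.4924 0.2917 0.2056] yaw 0.309 q6 1.67 q1 0.41 open 0.0704 tilt [0.0013 0.0007]
rz units -9.839 (q6 after ~0.30+dq1); shift units x -1.0432 y 0.4849 z 0.0186 (mm [ 180. -295.   -6.])
```

move_arm(plan=[[[0,0,0,0,0,-0.8945,0.75],[0,0,0,0,0,-0.8945,0.75],[0,0,0,0,0,-0.8945,0.75],[0,0,0,0,0,-0.8945,0.75],[0,0,0,0,0,-0.8945,0.75],[0,0,0,0,0,-0.8945,0.75],[0,0,0,0,0,-0.8945,0.75],[0,0,0,0,0,-0.8945,0.75],[0,0,0,0,0,-0.8945,0.75],[0,0,0,0,0,-0.8945,0.75],[0,0,0,0,0,-0.8945,0.75],[-0.1159,0.0539,0,0,0,0,0.75],[-0.1159,0.0539,0,0,0,0,0.75],[-0.1159,0.0539,0,0,0,0,0.75],[-0.1159,0.0539,0,0,0,0,0.75],[-0.1159,0.0539,0,0,0,0,0.75],[-0.1159,0.0539,0,0,0,0,0.75],[-0.1159,0.0539,0,0,0,0,0.75],[-0.1159,0.0539,0,0,0,0,0.75],[-0.1159,0.0539,0,0,0,0,0.75]]])

```text
t: 39.1
position: [0.6713, -0.0044, 0.2024]
eef_rot: [[-0.112, 0.994, -0.004], [0.994, 0.112, 0.001], [0.001, -0.004, -1.0]]
ft_force: [-0.6, -0.6, -0.0]
opening: 0.0704
finger_force: 0.0
```

Run:
```python
from h import *
see(['top','scene'],'thin_long',[*jxy(-.03),.309],.069)
see(['top'],'thin_short',[*jxy(.063),.309],.069)
see(['wrist'],'caul',[.672,-.003,1.683],0)
p=env.read_camera('top');c=cv2.resize(p['pixels'][190:350,120:280],(480,480));w=env.read_camera('wrist')
cc=w['pixels'].copy();cv2.drawContours(cc,cv2.findContours((mask(w,'caul',[.672,-.003,1.683],0)>.5).astype(np.uint8),0,1)[0],-1,(0,255,0),1)
cv2.imwrite('pics/j5.png',np.hstack([c[:400],cc[:400,160:480]]))
plan(.672,-.003,.014,1.683)
```

```text
thin_long top world [0.4912 0.2925 0.3248] jig [-0.0295  0.0022  0.0158] err 0.126
thin_long scene world [0.4818 0.2897 0.2478] jig [-0.0393  0.0025 -0.0612] err 0.219
thin_short top world [0.5814 0.3192 0.34  ] jig [0.0645 0.0002 0.031 ] err 0.157
caul wrist world [ 0.6714 -0.0047  1.6839] jig [ 0.0518 -0.3357  1.3749] err 0.057
t 39.6 pos [ 0.6713 -0.0019  0.2052] yaw 1.684 q6 -0.22 q1 -0.11 open 0.0703 tilt [-0.0002  0.0003]
rz units 0.011 (q6 after ~-0.22+dq1); shift units x -0.0040 y 0.0018 z 0.6373 (mm [   1.   -1. -191.])
```

View pics/j5.png

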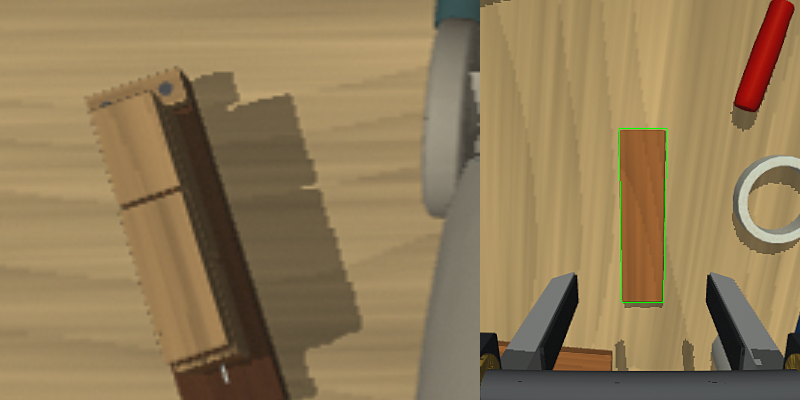

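move_arm(plan=[[[-0.007,0.002,0.12,0,0,0,0.75],[0,0,0.12,0,0,0,0.75],[0,0,0.12,0,0,0,0.75],[0,0,0.12,0,0,0,0.75],[0,0,0.1,0,0,0,0.75],[0,0,0.055,0,0,0,0.75],[0,0,0,0,0,0,0.75],[0,0,0,0,0,0,0],[0,0,0,0,0,0,0],[0,0,0,0,0,0,0],[0,0,0,0,0,0,0],[0,0,0,0,0,0,0],[0,0,-0.05,0,0,0,0],[0,0,-0.12,0,0,0,0],[0,0,-0.14,0,0,0,0],[0,0,-0.14,0,0,0,0],[0,0,-0.12,0,0,0,0],[0,0,0,0,0,0,0],[0,0,0,0,0,0,0]]])

```text
t: 41.5
position: [0.6729, -0.0053, 0.1868]
eef_rot: [[-0.112, 0.994, 0.002], [0.994, 0.112, -0.0], [-0.0, 0.002, -1.0]]
ft_force: [-0.5, 0.8, -1.3]
opening: 0.0446
finger_force: 20.0
```

Run:
```python
from h import *
plan(*jxy(.002,0.001),.19,.309)
```

```text
t 41.5 pos [ 0.6729 -0.0053  0.1868] yaw 1.683 q6 -0.22 q1 -0.11 open 0.0446 tilt [ 0.0021 -0.0002]
rz units 9.840 (q6 after ~1.15+dq1); shift units x -0.1702 y -1.1255 z -0.0108 (mm [-151.  306.    3.])
```

move_arm(plan=[[[0,0,0,0,0,0.8945,0],[0,0,0,0,0,0.8945,0],[0,0,0,0,0,0.8945,0],[0,0,0,0,0,0.8945,0],[0,0,0,0,0,0.8945,0],[0,0,0,0,0,0.8945,0],[0,0,0,0,0,0.8945,0],[0,0,0,0,0,0.8945,0],[0,0,0,0,0,0.8945,0],[0,0,0,0,0,0.8945,0],[0,0,0,0,0,0.8945,0],[-0.0189,-0.1251,0,0,0,0,0],[-0.0189,-0.1251,0,0,0,0,0],[-0.0189,-0.1251,0,0,0,0,0],[-0.0189,-0.1251,0,0,0,0,0],[-0.0189,-0.1251,0,0,0,0,0],[-0.0189,-0.1251,0,0,0,0,0],[-0.0189,-0.1251,0,0,0,0,0],[-0.0189,-0.1251,0,0,0,0,0],[-0.0189,-0.1251,0,0,0,0,0]]])

```text
t: 43.5
position: [0.5191, 0.3017, 0.183]
eef_rot: [[0.953, 0.304, -0.004], [0.304, -0.953, -0.002], [-0.005, 0.0, -1.0]]
ft_force: [0.6, 1.2, -0.5]
opening: 0.0445
finger_force: 20.0
```

move_arm(plan=[[[0,0,0,0,0,0,0],[0,0,0,0,0,0,0],[0,0,0,0,0,0,0]]])

```text
t: 43.8
position: [0.5212, 0.3, 0.1843]
eef_rot: [[0.953, 0.304, -0.002], [0.304, -0.953, -0.002], [-0.002, 0.001, -1.0]]
ft_force: [-0.3, 0.9, 0.1]
opening: 0.0445
finger_force: 20.0
```

Run:
```python
from h import *
plan(*jxy(.002,0.001),.112,.309)
```

```text
t 43.8 pos [0.5212 0.3    0.1843] yaw 0.309 q6 1.67 q1 0.41 open 0.0445 tilt [-0.0019 -0.0016]
rz units -0.003 (q6 after ~1.67+dq1); shift units x 0.0022 y -0.0023 z 0.2408 (mm [  0.   1. -72.])
```

move_arm(plan=[[[0,-0.002,0.06,0,0,0,0],[0,0,0.06,0,0,0,0],[0,0,0.06,0,0,0,0],[0,0,0.04,0,0,0,0],[0,0,0.02,0,0,0,0],[0,0,0,0,0,0,0],[0,0,0,0,0,0,0],[0,0,0,0,0,0,0]]])

```text
t: 44.6
position: [0.5218, 0.3018, 0.1142]
eef_rot: [[0.953, 0.304, 0.001], [0.304, -0.953, 0.001], [0.001, -0.0, -1.0]]
ft_force: [0.6, 0.1, -0.4]
opening: 0.0451
finger_force: 20.0
```

Run:
```python
from h import *
plan(*jxy(.002,0.001),.112,.309);print(env.observe()['ft_force'])
```

```text
t 44.6 pos [0.5218 0.3018 0.1142] yaw 0.309 q6 1.67 q1 0.41 open 0.0451 tilt [0.0013 0.0007]
rz units -0.001 (q6 after ~1.67+dq1); shift units x -0.0015 y 0.0027 z 0.0075 (mm [-0. -1. -2.])
[ 0.5781988   0.12283236 -0.41754386]
```

move_arm(plan=[[[0,0.002,0.007,0,0,0,0],[0,0,0,0,0,0,0],[0,0,0,0,0,0,0.75],[0,0,0,0,0,0,0.75],[0,0,0,0,0,0,0.75],[0,0,-0.06,0,0,0,0.75],[0,0,-0.1,0,0,0,0.75],[0,0,-0.12,0,0,0,0.75],[0,0,-0.12,0,0,0,0.75],[0,0.1,0,0,0,0,0.75],[0,0.13,0,0,0,0,0.75],[0,0.13,0,0,0,0,0.75],[0,0.13,0,0,0,0,0.75],[0,0.13,0,0,0,0,0.75],[0,0.13,0,0,0,0,0.75],[0,0.13,0,0,0,0,0.75],[0,0.13,0,0,0,0,0.75],[0,0.13,0,0,0,0,0.75],[0,0,0,0,0,0,0.75],[0,0,0,0,0,0,0.75]]])

```text
t: 46.6
position: [0.6253, -0.0253, 0.231]
eef_rot: [[0.953, 0.302, -0.001], [0.302, -0.953, 0.001], [-0.001, -0.001, -1.0]]
ft_force: [-1.1, 0.1, 0.4]
opening: 0.0704
finger_force: 0.0
```

Run:
```python
from h import *
see(['top','scene'],'caul',[*jxy(.002),.309],.097)
a=env.read_camera('top')['pixels'];b=env.read_camera('scene')['pixels']
cv2.imwrite('pics/f.png',np.hstack([cv2.resize(a[190:350,120:280],(400,400)),cv2.resize(b[170:350,420:580],(400,400))]))
```

```text
caul top world [0.5214 0.3019 0.3142] jig [0.0021 0.002  0.0052] err 0.044
caul scene world [0.5223 0.3009 0.306 ] jig [ 0.0027  0.0008 -0.003 ] err 0.065
```

View pics/f.png

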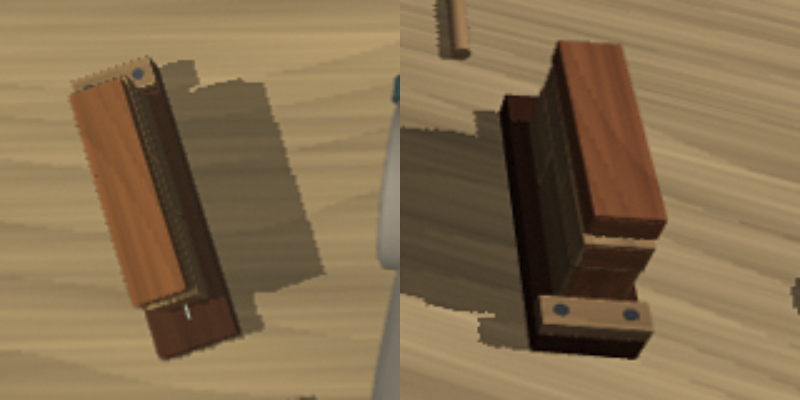

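The stack is aligned, the caul is centred on top (jig x about 2 mm, y about 1–2 mm), and the arm is clear.

```bash
python3 -c "
from workcell import env
print(env.sign_off())"
```

```text
the job is handed in; nothing more can be done
None
```

The stack is built and handed in at about 47 s of the 126 s allowed: both thick pieces, both thin pieces and the caul are on the jig, within about 2 mm of the line in the camera fits and with joint gaps that look to be a few millimetres; sign-off returned no verdict.

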